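Refit the coffee mill's crank

TASK

The coffee mill has been cleaned and its crank left lying beside it: put the crank back on the mill's square spindle, fully home, then wind it clockwise a good half turn to be sure that it drives the burrs. Let go and leave the crank seated on the mill, and leave the mug, the coffee jug, the sugar jar and the teaspoon where they are.

Things in the scene. Friction and masses are not known exactly. Their poses are not given: they have to be found in the camera images.
- mill: Hand coffee mill, held fast by its rubber foot (128 mm across): glass jar, steel housing, open metal hopper 112 mm across whose rim is 138 mm above the surface. Its origin is the centre of its underside, z up. On its vertical axis the burr spindle stands up out of the hopper: a steel shoulder disc 38 mm across, its flat top 150 mm above the surface, and on it a square steel stub.
- mill_seat (a point): Point on the mill's axis at the flat top of the shoulder disc, 150 mm above the surface: the middle of the crank hub's underside comes here when it is fully home. Its axes are the mill's, not the square's.
- stub_top (a point): Centre of the top of the spindle's square stub, 174 mm above the surface, on the mill's axis. The stub is 16 x 16 mm and 24 mm tall, the top 3 mm bevelled to 12 x 12 mm. How its sides are turned about the vertical differs each time and is not reported (this point's axes are the mill's): feel for it by turning the crank. Any of the four fits is right. The spindle stays put up to about 0.3 N m.
- spindle (a joint): Angle in rad through which the spindle has turned since the start, when it reads 0; it grows clockwise seen from above. It says nothing of how the square stood at the start. The crank has about 0.13 rad of play on the square either way.
- crank: Loose steel crank, 0.26 kg, lying on its flat underside. Origin: centre of its hub's underside; z up, x along the arm to the knob. Hub: square block 32 x 32 mm, 42 mm tall, sides along x and y, its y faces free; from below a centred square bore 18 x 18 mm, 27 mm deep, sides along x and y. Arm: flat bar 18 mm wide, 9 mm thick, level with the underside, ending 118 mm from the bore's axis.
- crank_bore (a point): Centre of the mouth of the crank's square bore, in the hub's underside (same place as the crank's origin).
- knob_grip (a point): Middle of the crank's upright wooden knob, which turns freely on its pin: 27 mm across, 46 mm tall, from 12 to 58 mm above the underside of the crank, 105 mm from the bore's axis along the crank's x. This point lies 37 mm above the crank's underside, on the knob's axis.
- mug: White tea mug with a green band, 91 mm tall, 84 x 123 mm with its handle, loose. Origin: on the surface, middle of its outline, handle included; the handle points along its -y.
- jug: Glass coffee jug with black lid and handle, 114 mm tall, 175 x 124 mm with its handle, loose. Origin: on the surface, middle of its outline, handle included; the handle points along its -x.
- sugar: Glass sugar jar with a black lid, 72 mm across, 100 mm tall, loose. Origin: centre of its underside.
- spoon: Steel teaspoon, 132 mm long, lying loose. Origin: its middle, on the surface.

How it is judged (in metres and radians):
On the way:
1. the crank is fully home on the spindle, before the spindle has been wound (horizontal distance between crank_bore and mill_seat below 0.004 m and z of crank_bore in the frame of mill_seat below 0.005 m and angle between crank's own z axis and vertical below 0.15 rad and value of joint spindle below 1.6 rad), for 0.2 s.
At the end, for the whole second after the job is handed in: The spindle has been driven clockwise by at least 2.6 rad (about 150 degrees) from its start; the crank is still fully home (middle of its underside within 4 mm sideways and 5 mm in height of the seat, tilted less than 0.15 rad), at rest and released (value of joint spindle above 2.6 rad and horizontal distance between crank_bore and mill_seat below 0.004 m and z of crank_bore in the frame of mill_seat below 0.005 m and angle between crank's own z axis and vertical below 0.15 rad and linear speed of crank below 0.02 m/s and velocity of joint spindle below 0.1 rad/s); the robot touches nothing.
It fails at once if a bystander (mug, coffee jug, sugar jar or teaspoon) was pushed more than 30 mm (distance of any of mug, jug, sugar, spoon from where it was at the start of the episode above 0.03 m).
It also fails if it takes over 67 s, if anything falls off the work surface, if the arm or the gripper's body presses on something with over 40 N, if the wrist force passes 120 N, or if a joint passes its speed limit or range.

ROBOT

A 6-joint arm with a two-finger parallel gripper is mounted at the origin on a cart in front of the work surface, level with it; the furniture and walls round the work are solid. World frame = base frame: x ahead of the robot, y to its left, z up, the work surface at z = 0. Lengths are in m, angles in degrees, forces in N, time in s.
With the tool pointing down it reaches from about 0.3 to 0.75 m from the base axis. Payload 8.5 kg.
Tool frame: the origin (TCP) lies midway between the tips of the shut fingers; the grasp point (between the pads) lies env.tcp_to_grasp behind it (env.tcp_to_grasp is the distance from the TCP to the grasp point, in m); z points along the fingers, y is the line along which they close (so a half turn about z gives the same grasp; the last joint's range is limited). The gripper opens to 85 mm and grips with 20 to 120 N. Pads are 22 mm wide; open, the fingers measure 114 mm over their backs; the gripper's body (76 mm by 85 mm) begins 54 mm behind the grasp point. The pads swing forward as they close: fully open they stand 13 mm farther back than shut.
Start: joints at [55.789, 21.807, 74.336, -0, 83.858, -12.336], TCP at [0.205, 0.51, 0.231] pointing down, gripper open.
Joint ranges: [-178.18, 178.18], [-50.72, 133.34], [12.68, 142.11], [-81.47, 261.47], [9.98, 163.14], [-165.26, 165.26]. Speed limits (degrees/s): [136.94, 136.94, 180, 180, 180, 180].

INTERFACE

Orientations are given as a 3x3 rotation matrix whose columns are the frame's x, y, z axes.
In Python, from rig import observe, optics, job, env gives the robot as it stands. The module is installed in compiled form; this text tells all that it offers.
- The arm moves only by the shell command python3 -m jog 'ROWS' [FORCE]. ROWS is JSON, a list of rows, each a list of 7 numbers: the turn, a rotation vector about the tool's x, y, z in rad, then the shift along the tool's x, y, z in m, then the opening in per cent of the stroke, from 0 (shut) to 100 (fully open). A call has 1 to 10 rows; each row shifts and turns the commanded pose from where the row before left it, along the tool's axes as they then stand; what a row does not reach is not made up. A row lasts 1/8 s, in which the tool goes at most 62.5 mm and 10.7 degrees, less where a joint would pass 70% of its speed; a pose out of reach is approached as far as the arm can. A call is refused whole if a number of a shift passes 0.0625 or a number of a turn 0.188, either way. A call with a gripper value outside its range is refused whole. The fingers move at their own pace and stop on an object; FORCE is the grip in N (left out, the last holds). Time passes only in rows, so rows that do not move let the fingers close. It gives the time, the measured TCP pose, the force, the opening and the grip force at its end, in the units of the state.
- observe(): the state, without advancing time (a new reading comes with each control period).
- optics.get_image(name): name is "scene" or "top"; returns a dict with "pixels" (384x512x3 uint8, red, green, blue), "mtx" (3x3 intrinsics, pixels), "rvec" (rotation vector, rad) and "tvec" (3), from world to camera coordinates, as OpenCV has them. Camera axes: x right, y down, z forward; pixel columns grow to the right and rows downward; lengths in m; the calibration is good to about 2 mm. A picture is of the moment at which its call begins. There is no depth.
- job.close_job(): hands the job in; it is judged then, once.
The state is a dict: "time_s": time; "q": joint angles; "qvel": joint speeds; "joint_efforts": joint torques, N m; "position": TCP position; "tool_rot": TCP orientation; "ft_force": force on the tool from outside, world axes, zero at the start; "wrist_torque": the same for the moment, N m; "grip_width": finger opening in m; "gripper_force": force on a finger pad.
Only numpy, scipy, OpenCV 4.12 (cv2) and the standard library are available. Lean on these libraries where they do the work, as an engineer would, in place of code of your own. Each camera call takes 0.05 s, during which the arm holds its last target. There are 200 camera calls.

## Working session

There is one attempt and no reset: what is moved stays moved. The work goes in short steps, Python scripts to look and compute and a shell command to move; the robot and the scene stay as the last step left them, time stands still between calls to the robot, and variables do not carry over. Pictures are saved under pics/ and viewed, at most 10 in all, crops included, and the job is handed in when it is done.

```bash
mkdir -p pics; python3 - <<'E'
from rig import observe, optics, env
import cv2,numpy as np
np.set_printoptions(precision=4,suppress=True)
for n in("scene","top"):
    d=optics.get_image(n); cv2.imwrite(f"pics/{n}0.png",d["pixels"][...,::-1])
    R=cv2.Rodrigues(np.array(d["rvec"]))[0]; print(n,np.array(d["mtx"]).tolist(),"cam",-R.T@np.array(d["tvec"]).ravel()); print(R)
s=observe(); print(s); print(env.tcp_to_grasp)
E
```

```text
scene [[372.5872002186666, 0.0, 256.32581758674706], [0.0, 372.5872002186666, 192.32653054286908], [0.0, 0.0, 1.0]] cam [-0.0734  0.204   0.9922]
[[-0.4448 -0.8956 -0.0029]
 [-0.6872  0.3433 -0.6403]
 [ 0.5744 -0.2828 -0.7682]]
top [[495.95285725949026, 0.0, 248.21695990498202], [0.0, 495.95285725949026, 194.1567279581495], [0.0, 0.0, 1.0]] cam [ 0.3232 -0.0892  1.247 ]
[[-0.1049 -0.9945  0.004 ]
 [-0.9695  0.1014 -0.2232]
 [ 0.2216 -0.0273 -0.9748]]
{'time_s': 0.1, 'q': array([ 55.7887,  21.838 ,  74.378 ,  -0.0011,  83.8577, -12.3364]), 'qvel': array([ 0.065 , -0.0905, -0.1448,  0.0387,  0.1754,  0.0373]), 'joint_efforts': array([  0.0043, -44.9225, -23.1657,  -0.0001,   0.0037,  -0.    ]), 'position': array([0.2048, 0.5102, 0.2308]), 'tool_rot': array([[-0.928 ,  0.3726, -0.0007],
       [ 0.3726,  0.928 , -0.0011],
       [ 0.0003, -0.0013, -1.    ]]), 'ft_force': array([-1.3913,  0.922 ,  0.3588]), 'wrist_torque': array([ 0.033 ,  0.0113, -0.0184]), 'gripper_force': 0.0, 'grip_width': 0.08569389739218604}
0.0187
```

View pics/scene0.png

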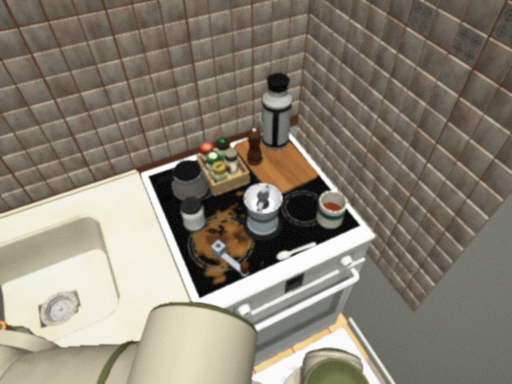

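View pics/top0.png

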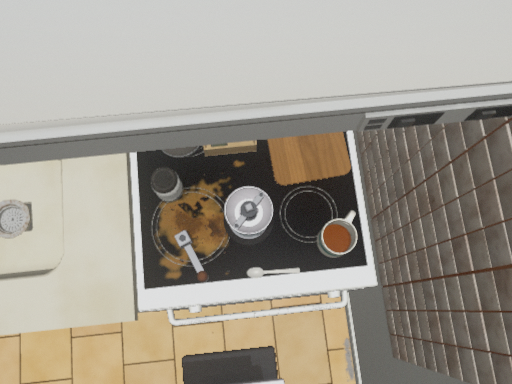

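The pictures show the mill at top (248,212) / scene (263,205), the crank hub at top (183,238) / scene (217,246), and its knob at top (202,277) / scene (245,268). I'll enlarge both views.

```bash
python3 - <<'E'
import cv2,numpy as np
t=cv2.imread("pics/top0.png")[170:290,150:280]; s=cv2.imread("pics/scene0.png")[170:290,180:310]
f=lambda a:cv2.resize(a,None,fx=3,fy=3,interpolation=cv2.INTER_CUBIC)
cv2.imwrite("pics/c1.png",np.hstack([f(t),f(s)]))
E
```

```text
(no output)
```

View pics/c1.png

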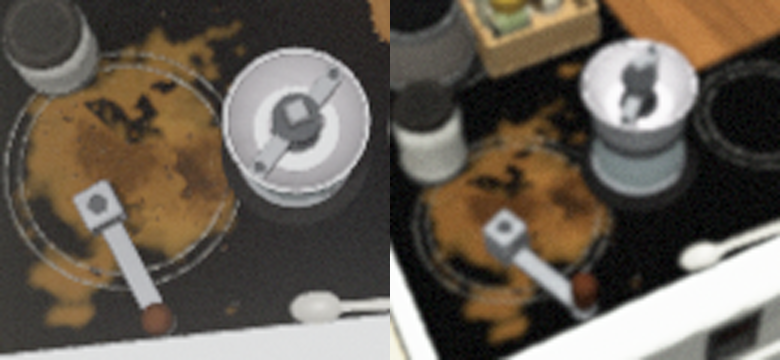

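```bash
cat > h.py <<'E'
import numpy as np,cv2
from rig import observe, optics
from scipy.optimize import least_squares
np.set_printoptions(precision=4,suppress=True)
def cam(n):
    d=optics.get_image(n); return [np.array(d[k],float) for k in("mtx","rvec","tvec")],d["pixels"]
def ray(c,p):
    K,r,t=c; R=cv2.Rodrigues(r)[0]; d=R.T@np.linalg.inv(K)@np.array([*p,1.]); return -R.T@t.ravel(),d
def atz(c,p,z):
    o,d=ray(c,p); return o+d*(z-o[2])/d[2]
def tri(c1,p1,c2,p2):
    P=lambda c:c[0]@np.hstack([cv2.Rodrigues(c[1])[0],c[2].reshape(3,1)])
    X=cv2.triangulatePoints(P(c1),P(c2),np.array(p1,float).reshape(2,1),np.array(p2,float).reshape(2,1)); return (X[:3]/X[3]).ravel()
def proj(c,X): return cv2.projectPoints(np.atleast_2d(np.array(X,float)),c[1],c[2],c[0],None)[0].reshape(-1,2)
E
python3 - <<'E'
from h import *
T,ti=cam("top"); S,si=cam("scene")
for n,p,q,z in [("hub",(183,238),(218.3,246),.042),("knob",(202.2,275.5),(245.3,264.5),.058),("rim",(249,210),(263.3,198),.138),("stub",(249.3,207.5),(263.5,194),.174)]:
    print(n,tri(T,p,S,q),atz(T,p,z),atz(S,q,z))
f=lambda a,x,y,w,k:cv2.resize(a[y-w:y+w,x-w:x+w,::-1],None,fx=k,fy=k,interpolation=cv2.INTER_CUBIC)
cv2.imwrite("pics/c2.png",np.vstack([np.hstack([f(ti,249,208,14,14),f(si,263,194,14,14)]),]))
E
```

```text
hub [0.5048 0.0471 0.038 ] [0.5044 0.047  0.042 ] [0.502  0.0472 0.042 ]
knob [0.4078 0.006  0.051 ] [0.4081 0.0067 0.058 ] [0.4026 0.0053 0.058 ]
rim [ 0.5381 -0.1187  0.137 ] [ 0.5383 -0.1181  0.138 ] [ 0.5367 -0.1191  0.138 ]
stub [ 0.5406 -0.1198  0.1524] [ 0.5368 -0.1184  0.174 ] [ 0.5238 -0.1127  0.174 ]
```

View pics/c2.png

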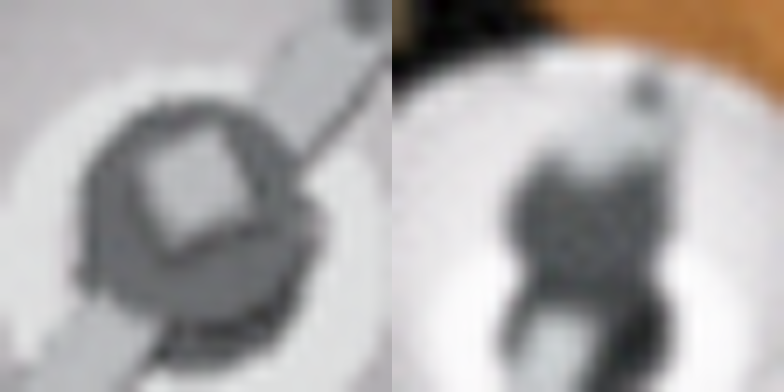

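The top view of the stub (corners near crop (218,128), (140,165) and (250,205)) puts its sides at about 18° mod 90. The crank lies at about 203°, so it is nearly aligned already. Crank hub is at about (0.504, 0.047) and the mill axis at about (0.5375, -0.118). Next I turn the tool and move over the hub.

```bash
python3 -m jog '[[0,0,-0.156,0,0,0,100],[0,0,-0.156,0,0,0,100],[0,0,-0.156,0,0,0,100],[0,0,-0.156,0,0,0,100],[0,0,-0.156,0,0,0,100],[0,0,0,-0.007,-0.039,0,100],[0,0,0,-0.007,-0.039,0,100],[0,0,0,-0.007,-0.039,0,100],[0,0,0,-0.007,-0.039,0,100],[0,0,0,-0.007,-0.039,0,100]]' && python3 -m jog '[[0,0,0,-0.007,-0.039,0,100],[0,0,0,-0.007,-0.039,0,100],[0,0,0,-0.007,-0.039,0,100],[0,0,0,-0.007,-0.039,0,100],[0,0,0,-0.007,-0.039,0,100],[0,0,0,-0.007,-0.039,0,100],[0,0,0,-0.007,-0.039,0,100],[0,0,0,-0.007,-0.039,0,100],[0,0,0,-0.005,-0.036,0,100],[0,0,0,0,0,0,100]]'; cat > g.py <<'E'
from h import *
import sys
s=observe(); R=s["tool_rot"]; p=s["position"]; t=np.array([float(v) for v in sys.argv[1:4]]); a=float(sys.argv[4])
print("t",s["time_s"],"p",p,"xang",np.degrees(np.arctan2(R[1,0],R[0,0])),"z",R[:,2],"q6",s["q"][5],"F",s["ft_force"],"M",s["wrist_torque"],"w",s["grip_width"])
x=np.radians(a); Rd=np.column_stack([[np.cos(x),np.sin(x),0],[np.sin(x),-np.cos(x),0],[0,0,-1]])
print("shift",R.T@(t-p),"turn",cv2.Rodrigues(R.T@Rd)[0].ravel())
E
python3 g.py .5037 .047 .06 202.8
```

```text
time_s: 1.45
position: [0.3133, 0.3431, 0.2313]
tool_rot: [[-0.922, -0.388, -0.0], [-0.388, 0.922, -0.0], [0.0, -0.0, -1.0]]
ft_force: [0.4, 0.3, 0.0]
grip_width: 0.0854
gripper_force: 0.0
time_s: 2.7
position: [0.5047, 0.0454, 0.2308]
tool_rot: [[-0.923, -0.385, -0.001], [-0.385, 0.923, -0.0], [0.001, 0.0, -1.0]]
ft_force: [-1.1, 0.1, -0.0]
grip_width: 0.0853
gripper_force: 0.0
t 2.7 p [0.5047 0.0454 0.2308] xang -157.34834320741544 z [-0.0006 -0.0001 -1.    ] q6 -120.9113688938323 F [-1.069   0.0676 -0.0382] M [ 0.0381  0.0041 -0.0076] w 0.08525760684995334
shift [0.0002 0.0019 0.1708] turn [ 0.0001 -0.0006 -0.0026]
```

```bash
python3 -m jog '[[0,0,0,0,0.001,0.04,100],[0,0,0,0,0.001,0.04,100],[0,0,0,0,0,0.035,100],[0,0,0,0,0,0.025,100],[0,0,0,0,0,0.02,100],[0,0,0,0,0,0.02,100],[0,0,0,0,0,0.02,100],[0,0,0,0,0,0.015,100],[0,0,0,0,0,0.004,100],[0,0,0,0,0,0,100]]' && python3 g.py .5037 .047 .012 202.8; python3 - <<'E'
from h import *
a=cam("top")[1][200:300,130:260,::-1];b=cam("scene")[1][190:290,170:300,::-1]
cv2.imwrite("pics/c3.png",cv2.resize(np.hstack([a,b]),None,fx=3,fy=3,interpolation=cv2.INTER_CUBIC))
E
```

```text
time_s: 3.95
position: [0.5031, 0.0493, 0.0126]
tool_rot: [[-0.922, -0.388, -0.0], [-0.388, 0.922, 0.0], [-0.0, 0.0, -1.0]]
ft_force: [-1.3, -0.2, -0.7]
grip_width: 0.0853
gripper_force: 0.0
t 3.95 p [0.5031 0.0493 0.0126] xang -157.16114655540412 z [-0.      0.0001 -1.    ] q6 -120.68347654084124 F [-1.3364 -0.2324 -0.7044] M [ 0.0154  0.0363 -0.0167] w 0.08532739341565372
shift [ 0.0003 -0.0024  0.0006] turn [0.0001 0.     0.0007]
```

View pics/c3.png

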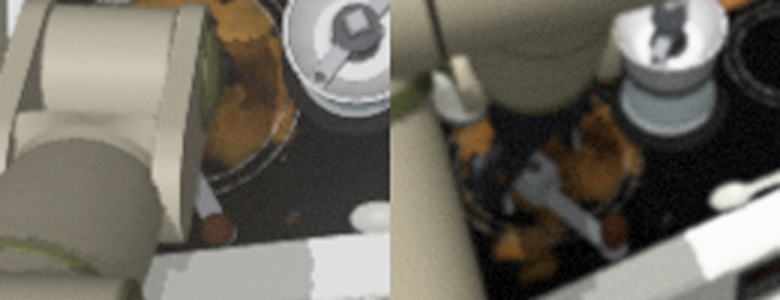

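The arm hides the hub, but the crank lies undisturbed between the fingers (knob at c3 (218,228)). Now I close and lift.

```bash
python3 -m jog '[[0,0,0,0,-0.002,0,60],[0,0,0,0,0,0,40],[0,0,0,0,0,0,20],[0,0,0,0,0,0,0],[0,0,0,0,0,0,0],[0,0,0,0,0,0,0],[0,0,0,0,0,0,0],[0,0,0,0,0,0,0]]' 60 && python3 g.py .5037 .047 .012 202.8
```

```text
time_s: 5.05
position: [0.5041, 0.0471, 0.0127]
tool_rot: [[-0.922, -0.388, 0.001], [-0.388, 0.922, 0.0], [-0.001, -0.0, -1.0]]
ft_force: [-1.4, 0.7, 6.1]
grip_width: 0.0313
gripper_force: 60.0
t 5.05 p [0.5041 0.0471 0.0127] xang -157.19163622394169 z [ 0.0005  0.     -1.    ] q6 -120.89635459650538 F [-1.3504  0.6973  6.0712] M [ 0.1682  0.1634 -0.0575] w 0.03128617453723207
shift [0.0004 0.0001 0.0007] turn [-0.0002  0.0005  0.0001]
```

```bash
python3 -m jog '[[0,0,0,0,0,-0.02,0],[0,0,0,0,0,-0.04,0],[0,0,0,0,0,-0.045,0],[0,0,0,0,0,-0.045,0],[0,0,0,0,0,-0.04,0],[0,0,0,0,0,-0.02,0],[0,0,0,0,0,0,0]]' && python3 -m jog '[[0,0,0,0.004,-0.02,0,0],[0,0,0,0.007,-0.035,0,0],[0,0,0,0.007,-0.035,0,0],[0,0,0,0.007,-0.035,0,0],[0,0,0,0.004,-0.02,0,0],[0,0,0,0.004,-0.02,0,0],[0,0,0.084,0,0,0,0],[0,0,0,0,0,0,0]]' && python3 g.py .5375 -.118 .19 198; python3 - <<'E'
from h import *
a=cam("top")[1][160:280,185:315,::-1];b=cam("scene")[1][150:270,190:320,::-1]
cv2.imwrite("pics/c4.png",cv2.resize(np.hstack([a,b]),None,fx=3,fy=3,interpolation=cv2.INTER_CUBIC))
E
```

```text
time_s: 5.92
position: [0.5041, 0.0471, 0.2229]
tool_rot: [[-0.922, -0.388, 0.002], [-0.388, 0.922, -0.0], [-0.002, -0.001, -1.0]]
ft_force: [-0.6, 0.4, -3.4]
grip_width: 0.0311
gripper_force: 60.0
time_s: 6.92
position: [0.5375, -0.1177, 0.2219]
tool_rot: [[-0.951, -0.31, -0.001], [-0.31, 0.951, 0.0], [0.001, 0.001, -1.0]]
ft_force: [-0.2, -0.1, -3.2]
grip_width: 0.0314
gripper_force: 60.0
t 6.925 p [ 0.5375 -0.1177  0.2219] xang -161.94509085437767 z [-0.0007  0.0005 -1.    ] q6 -132.74038799667323 F [-0.1973 -0.074  -3.2162] M [-0.0267 -0.0284 -0.0216] w 0.03144029428689445
shift [ 0.     -0.0003  0.0319] turn [ 0.0007 -0.0005  0.001 ]
```

View pics/c4.png

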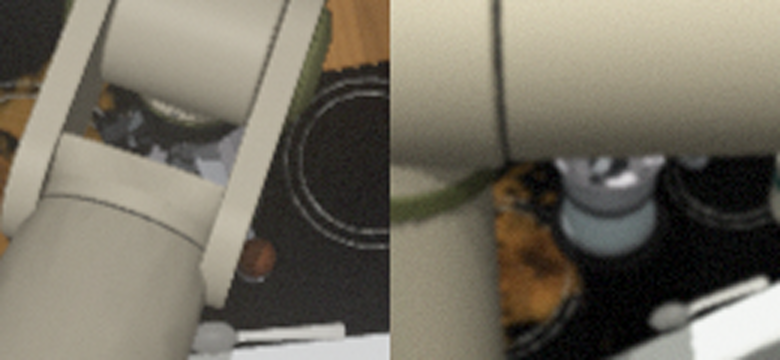

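The knob shows at c4 (258,258), where the carry should put it, with the crank over the hopper. Lowering to just above the stub, then slowly.

```bash
python3 - <<'E'
from h import *
T,_=cam("top"); print(proj(T,[[.4376,-.1504,.267],[.4376,-.1504,.222]]))
E
python3 -m jog '[[0,0,0,0,0,0.015,0],[0,0,0,0,0,0.015,0],[0,0,0,0,0,0.005,0],[0,0,0,0,0,0.003,0],[0,0,0,0,0,0.002,0],[0,0,0,0,0,0.001,0],[0,0,0,0,0,0,0]]' && python3 g.py .5375 -.118 .163 198
```

```text
[[270.9145 245.4657]
 [269.8568 248.1268]]
time_s: 7.95
position: [0.5375, -0.1175, 0.1815]
tool_rot: [[-0.951, -0.309, 0.0], [-0.309, 0.951, 0.001], [-0.0, 0.0, -1.0]]
ft_force: [-0.2, 2.6, -2.6]
grip_width: 0.0311
gripper_force: 60.1
t 7.95 p [ 0.5375 -0.1175  0.1815] xang -161.98413822376216 z [ 0.0001  0.0005 -1.    ] q6 -132.69495417033966 F [-0.1796  2.5777 -2.5874] M [0.6065 0.0664 0.0092] w 0.031117895576659487
shift [ 0.0002 -0.0005  0.0185] turn [0.0004 0.0003 0.0003]
```

The underside is already 5 mm below the stub top with little force, so the bore has entered. There is a slight +y side load, so I nudge that way and continue down.

```bash
python3 -m jog '[[0,0,0,0,0.0005,0.001,0],[0,0,0,0,0,0.002,0],[0,0,0,0,0,0.002,0],[0,0,0,0,0,0.002,0],[0,0,0,0,0,0,0]]' && python3 g.py .5375 -.118 .163 198
```

```text
time_s: 8.57
position: [0.5373, -0.1174, 0.1741]
tool_rot: [[-0.951, -0.309, -0.0], [-0.309, 0.951, -0.0], [0.0, 0.0, -1.0]]
ft_force: [-0.5, 1.2, -2.9]
grip_width: 0.0313
gripper_force: 60.1
t 8.575 p [ 0.5373 -0.1174  0.1741] xang -162.0018473090215 z [-0.0004 -0.0001 -1.    ] q6 -132.65202729255427 F [-0.4904  1.1836 -2.8707] M [0.0947 0.0356 0.0044] w 0.03127427266602309
shift [-0.     -0.0006  0.0111] turn [ 0.     -0.0004 -0.    ]
```

```bash
python3 -m jog '[[0,0,0,0,0,0.003,0],[0,0,0,0,0,0.003,0],[0,0,0,0,0,0.002,0],[0,0,0,0,0,0.002,0],[0,0,0,0,0,0.001,0],[0,0,0,0,0,0.001,0],[0,0,0,0,0,0,0],[0,0,0,0,0,0,0]]' && python3 g.py .5375 -.118 .163 198
```

```text
time_s: 9.57
position: [0.5374, -0.1174, 0.1627]
tool_rot: [[-0.951, -0.309, 0.0], [-0.309, 0.951, -0.0], [-0.0, -0.0, -1.0]]
ft_force: [-1.1, 0.5, 2.1]
grip_width: 0.0313
gripper_force: 60.4
t 9.575 p [ 0.5374 -0.1174  0.1627] xang -161.99366942661982 z [ 0.0004 -0.0003 -1.    ] q6 -132.65451087403503 F [-1.0659  0.4884  2.1357] M [ 0.0655  0.2742 -0.0435] w 0.03132761076329559
shift [ 0.0001 -0.0006 -0.0003] turn [-0.0004  0.0002  0.0001]
```

Fully home: underside at 0.150, and Fz is up about 5 N from contact with the shoulder. Now I wind clockwise gently at first, with a firmer grip.

```bash
python3 -m jog '[[0,0,0,0,0,0,0],[0,0,0.05,0,0,0,0],[0,0,0.05,0,0,0,0],[0,0,0.05,0,0,0,0],[0,0,0.05,0,0,0,0],[0,0,0.05,0,0,0,0],[0,0,0.05,0,0,0,0],[0,0,0,0,0,0,0]]' 110 && python3 g.py .5374 -.1174 .1625 180
```

```text
time_s: 10.58
position: [0.5371, -0.1159, 0.1628]
tool_rot: [[-1.0, -0.015, -0.0], [-0.015, 1.0, 0.002], [0.0, 0.002, -1.0]]
ft_force: [-3.8, 7.2, 6.9]
grip_width: 0.0305
gripper_force: 109.1
t 10.575 p [ 0.5371 -0.1159  0.1628] xang -179.16604230759978 z [-0.0002  0.0023 -1.    ] q6 -115.44784138763966 F [-3.7583  7.2481  6.9394] M [1.2091 0.5744 0.1518] w 0.030520762956135122
shift [-0.0003 -0.0015  0.0003] turn [ 0.0023 -0.0002  0.0146]
```

```bash
python3 -m jog '[[0,0,0.05,0,0.001,0,0],[0,0,0.06,0,0,0,0],[0,0,0.06,0,0,0,0],[0,0,0.06,0,0,0,0],[0,0,0.06,0,0,0,0],[0,0,0.06,0,0,0,0],[0,0,0,0,0,0,0]]' && python3 g.py .5374 -.1164 .1625 159
```

```text
time_s: 11.45
position: [0.5372, -0.1151, 0.1628]
tool_rot: [[-0.944, 0.329, 0.0], [0.329, 0.944, 0.002], [0.001, 0.002, -1.0]]
ft_force: [-3.0, 6.9, 7.0]
grip_width: 0.0305
gripper_force: 109.1
t 11.45 p [ 0.5372 -0.1151  0.1628] xang 160.77099330727034 z [ 0.0001  0.002  -1.    ] q6 -95.29196810418631 F [-2.9671  6.8698  6.9967] M [1.0997 0.4449 0.095 ] w 0.030499965361824827
shift [-0.0006 -0.0012  0.0003] turn [ 0.0019 -0.0006  0.0309]
```

```bash
python3 -m jog '[[0,0,0.06,0,0.001,0,0],[0,0,0.08,0,0,0,0],[0,0,0.08,0,0,0,0],[0,0,0.08,0,0,0,0],[0,0,0.08,0,0,0,0],[0,0,0.08,0,0,0,0],[0,0,0.08,0,0,0,0],[0,0,0,0,0,0,0]]' && python3 g.py .5374 -.1154 .1625 128; python3 - <<'E'
from h import *
T,a=cam("top");S,b=cam("scene")
s=observe();P=s["position"];R=s["tool_rot"];k=[P+.105*R[:,0]+[0,0,.045],P+.105*R[:,0]+[0,0,.01]]
print(proj(T,k),proj(S,k))
cv2.imwrite("pics/c5.png",cv2.resize(np.hstack([a[130:290,150:320,::-1],b[110:270,190:360,::-1]]),None,fx=2.3,fy=2.3,interpolation=cv2.INTER_CUBIC))
E
```

```text
time_s: 12.45
position: [0.5379, -0.1141, 0.1628]
tool_rot: [[-0.64, 0.768, 0.001], [0.768, 0.64, 0.002], [0.001, 0.002, -1.0]]
ft_force: [-0.5, 6.7, 5.9]
grip_width: 0.0307
gripper_force: 109.0
t 12.45 p [ 0.5379 -0.1141  0.1628] xang 129.81455860139036 z [ 0.001  0.002 -1.   ] q6 -64.22850082032872 F [-0.4559  6.6885  5.8531] M [1.1147 0.142  0.0364] w 0.030708568776844736
shift [-0.0007 -0.0012  0.0003] turn [ 0.002  -0.0009  0.0317]
[[212.587  239.1172]
 [213.6497 241.2881]] [[246.1006 210.0724]
 [246.4104 217.8744]]
```

View pics/c5.png

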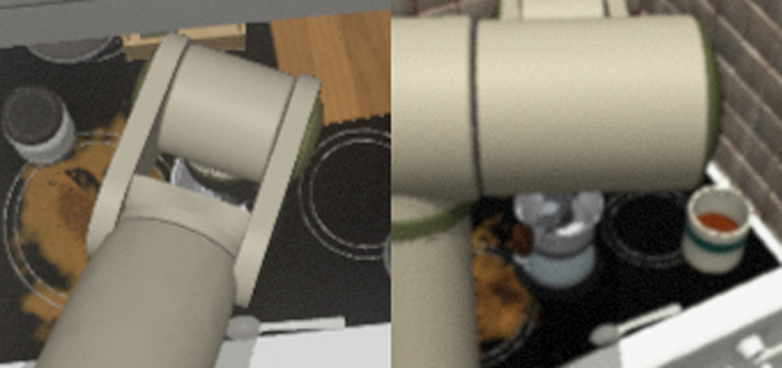

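The knob sits at scene (246,214), exactly where the model predicts, so the crank follows the hand and drives the spindle. I continue for about 1.9 rad more.

```bash
python3 -m jog '[[0,0,0.08,0,0,0,0],[0,0,0.1,0,0,0,0],[0,0,0.1,0,0,0,0],[0,0,0.1,0,0,0,0],[0,0,0.1,0,0,0,0],[0,0,0.1,0,0,0,0],[0,0,0.1,0,0,0,0],[0,0,0.1,0,0,0,0],[0,0,0.1,0,0,0,0],[0,0,0.08,0,0,0,0]]' && python3 g.py .5379 -.1154 .1625 75
```

```text
time_s: 13.8
position: [0.5398, -0.1137, 0.1629]
tool_rot: [[0.263, 0.965, 0.006], [0.965, -0.263, 0.003], [0.004, 0.005, -1.0]]
ft_force: [9.3, 9.7, 1.3]
grip_width: 0.0302
gripper_force: 108.5
t 13.8 p [ 0.5398 -0.1137  0.1629] xang 74.73214993133186 z [ 0.0057  0.0026 -1.    ] q6 -9.132919243436236 F [9.3301 9.7154 1.3168] M [ 1.6115 -1.5934  0.368 ] w 0.030214414856541628
shift [-0.0021 -0.0014  0.0003] turn [ 0.0049 -0.004  -0.0047]
```

Mz is now 0.37 N m in motion, so the spindle is being driven. I ease the side load with a small shift and finish the turn.

```bash
python3 -m jog '[[0,0,0.08,0.001,0.0015,0,0],[0,0,0.1,0,0,0,0],[0,0,0.1,0,0,0,0],[0,0,0.1,0,0,0,0],[0,0,0.1,0,0.0005,0,0],[0,0,0.1,0,0,0,0],[0,0,0.1,0,0,0,0],[0,0,0.1,0,0,0,0],[0,0,0.1,0,0,0,0],[0,0,0.08,0,0,0,0]]' && python3 g.py .5379 -.1154 .1625 20
```

```text
time_s: 15.05
position: [0.5414, -0.115, 0.1629]
tool_rot: [[0.941, 0.337, 0.004], [0.337, -0.941, -0.0], [0.004, 0.002, -1.0]]
ft_force: [5.7, 1.8, 0.6]
grip_width: 0.0307
gripper_force: 108.6
t 15.05 p [ 0.5414 -0.115   0.1629] xang 19.69855133105233 z [ 0.0044 -0.0004 -1.    ] q6 45.99099943042446 F [5.7403 1.844  0.6124] M [ 0.2931 -0.8921  0.3377] w 0.03069805475865138
shift [-0.0034 -0.0008  0.0003] turn [ 0.0019 -0.004  -0.0053]
```

The crank has turned 178° (3.11 rad), at least 2.85 rad on the spindle even allowing for all the play. Release, back straight up and away, then look.

```bash
python3 -m jog '[[0,0,0,0.001,0,0,0],[0,0,0,0,0,0,0],[0,0,0,0,0,0,30],[0,0,0,0,0,0,50],[0,0,0,0,0,0,80],[0,0,0,0,0,0,100],[0,0,0,0,0,0,100],[0,0,0,0,0,0,100]]' 20 && python3 -m jog '[[0,0,0,0,0,-0.01,100],[0,0,0,0,0,-0.02,100],[0,0,0,0,0,-0.03,100],[0,0,0,0,0,-0.03,100],[0,0,0,0,0,-0.03,100],[0,0,0,-0.02,-0.03,0,100],[0,0,0,-0.02,-0.04,0,100],[0,0,0,-0.02,-0.04,0,100],[0,0,0,-0.02,-0.04,0,100],[0,0,0,-0.02,-0.04,0,100]]' && python3 -m jog '[[0,0,0,-0.02,-0.04,0,100],[0,0,0,-0.02,-0.04,0,100],[0,0,0,-0.02,-0.04,0,100],[0,0,0,-0.02,-0.03,0,100],[0,0,0,0,0,0,100],[0,0,0,0,0,0,100]]' ; python3 - <<'E'
from h import *
T,a=cam("top");S,b=cam("scene"); print(observe()["ft_force"])
c=np.radians(19.7);d=np.array([np.cos(c),np.sin(c),0]);o=np.array([.538,-.1165,.15])
for n,k in (("hub top",o+[0,0,.042]),("knob top",o+.105*d+[0,0,.058])): print(n,proj(T,k),proj(S,k))
cv2.imwrite("pics/c6.png",cv2.resize(np.hstack([a[130:290,150:320,::-1],b[110:270,190:360,::-1]]),None,fx=2.3,fy=2.3,interpolation=cv2.INTER_CUBIC))
E
```

```text
time_s: 16.05
position: [0.5407, -0.1148, 0.1623]
tool_rot: [[0.941, 0.339, -0.0], [0.339, -0.941, 0.0], [-0.0, -0.0, -1.0]]
ft_force: [-0.3, -0.6, -0.4]
grip_width: 0.0856
gripper_force: 0.0
time_s: 17.3
position: [0.3811, 0.031, 0.283]
tool_rot: [[0.941, 0.339, 0.001], [0.339, -0.941, -0.0], [0.001, 0.001, -1.0]]
ft_force: [0.8, 0.6, 0.7]
grip_width: 0.0852
gripper_force: 0.0
time_s: 18.05
position: [0.2565, 0.144, 0.2828]
tool_rot: [[0.941, 0.339, 0.001], [0.339, -0.941, -0.0], [0.001, 0.0, -1.0]]
ft_force: [1.4, -0.5, 0.7]
grip_width: 0.0853
gripper_force: 0.0
[-0.0481 -0.0933 -0.3826]
hub top [[248.4054 205.4251]] [[262.4865 186.0399]]
knob top [[227.5479 161.4507]] [[236.4348 163.6907]]
```

View pics/c6.png

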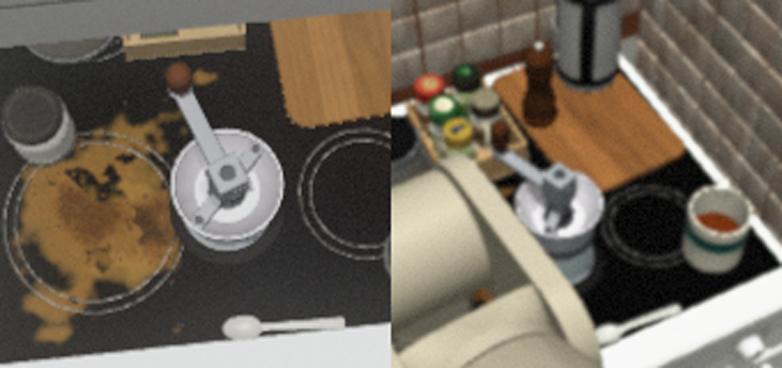

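The crank is seated level on the mill: hub top is at top (249.6,204.3) / scene (263.9,187), within about 1.5 px of the "fully home" prediction. The knob is at top (228,162), as expected. Mug, spoon and sugar jar are unmoved, and the hand is clear.

```bash
python3 -c "
from rig import job; print(job.close_job())"
```

```text
the job is handed in; nothing more can be done
None
```

The crank is fully home on the mill's spindle and was wound about 178° clockwise, then released; the job is handed in, though the hand-in gave no verdict, and the mug, sugar jar and teaspoon looked unmoved (I did not check the jug separately).

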